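Heft the rivet tins on the parts carousel

ROBOT

A 6-joint arm with a two-finger parallel gripper is mounted at the origin on a cart in front of the work surface, level with it; the furniture and walls round the work are solid. World frame = base frame: x ahead of the robot, y to its left, z up, the work surface at z = 0. Lengths are in m, angles in degrees, forces in N, time in s.
With the tool pointing down it reaches from about 0.4 to 0.825 m from the base axis. Payload 7 kg.
Tool frame: the origin (TCP) lies on the centre line of the jaws, within the pads' length; the fingertips stand 19 mm ahead of it and the grasp point (between the pads) is the TCP (r.tip_extent is the distance from the TCP to the fingertips, in m); z points along the fingers, y is the line along which they close (so a half turn about z gives the same grasp; the last joint's range is limited). The gripper opens to 88 mm and grips with 3 to 60 N. Pads are 19 mm wide; open, the fingers measure 130 mm over their backs; the gripper's body (78 mm by 193 mm) begins 47 mm behind the grasp point.
Start: joints at [-47.378, 20.546, 0.682, 0, -70.136, -16.507], TCP at [0.297, -0.606, 0.246] pointing down, gripper open.
Joint ranges: [-176.03, 176.03], [-82.01, 121.73], [-58.28, 71.71], [-173.87, 95.51], [-174.79, -0.11], [-173.66, 173.66]. Speed limits (degrees/s): [136.94, 136.94, 172.46, 180, 180, 180].

INTERFACE

Orientations are given as [roll, pitch, yaw] about the fixed x, y, z axes, in that order (R = Rz(yaw) Ry(pitch) Rx(roll)).
In Python, from plant import r gives the robot as it stands. The module is installed in compiled form; this text tells all that it offers.
- The arm moves only by the tool jog_arm, never from a script. Its argument "deltas" is a list that holds one entry, the list of rows, each a list of 5 numbers: the opening, from -1 (shut) to 1 (fully open), then the shift along the world's x, y, z in cm, then the turn about the world's z in rad. In form: [[[claw, dx, dy, dz, turn], ...]]. A call has 1 to 8 rows; each row shifts and turns the commanded pose from where the row before left it; what a row does not reach is not made up. A row lasts 1/8 s, in which the tool goes at most 62.5 mm and 10.7 degrees, less where a joint would pass 70% of its speed; a pose out of reach is approached as far as the arm can. A call with a gripper value outside its range is refused whole. The fingers move at their own pace and stop on an object; "force" is the grip in N (left out, the last holds). Time passes only in rows, so rows that do not move let the fingers close. It gives the time, the measured TCP pose, the force, the opening and the grip force at its end, in the units of the state.
- r.get_state(): the state, without advancing time (a new reading comes with each control period).
- r.capture(name): name is "scene" or "top"; returns the picture (480x640x3 uint8, blue, green, red); there is no depth.
- r.camera_info(name): a dict with "fx", "fy", "cx", "cy" (pixels), "k1" (the pictures are not rectified: a ray, as slopes to the right and down, at radius r is drawn at 1 + k1 r^2 times it, then the intrinsics apply), "view" (4x4, takes a point from world to camera coordinates). Camera axes: x right, y up, looking along -z (the intrinsics and any distortion apply to the point x, -y, -z); pixel columns grow to the right and rows downward; lengths in m; the calibration is good to about 2 mm. A picture is of the moment at which its call begins. camera_info takes no time and is no camera call.
- r.close_job(): hands the job in; it is judged then, once.
The state is a dict: "time_s": time; "joints": joint angles; "qd": joint speeds; "joint_torque": joint torques, N m; "tcp_pos": TCP position; "eef_rot": TCP orientation; "contact_force": force on the tool from outside, world axes, zero at the start; "moment": the same for the moment, N m; "gripper_width": finger opening in m; "gripper_force": force on a finger pad.
Only numpy, scipy, OpenCV 4.12 (cv2) and the standard library are available. Lean on these libraries where they do the work, as an engineer would, in place of code of your own. Each camera call takes 0.05 s, during which the arm holds its last target. There are 200 camera calls.

TASK

Only one of the three look-alike tins under the blue dust hood of the parts carousel is full of bearing balls. Turn the carousel by its knobs one click (a third of a turn) clockwise, so that the tins come out on its right side and it rests in its detent there; then heft them one after the other from the front one to the rear one, lifting each straight up a few centimetres out of its pocket to feel its weight and standing the lighter ones back in those pockets. Finish holding the heaviest up in the gripper, upright and still, a good 12 cm above the carousel, and do not tip a tin over or disturb the screwdriver, the marker and the dropper bottle.

Things in the scene. Friction and masses are not known exactly. Their poses are not given: they have to be found in the camera images.
- turntable (a joint): Turntable angle (rad), growing clockwise seen from above; 0 at the start. A spring detent with 3 stations a turn holds it; the next station clockwise is at 2.094. It resists with at most 0.28 N m (9 N at a knob), pulls back to the old station before half way, hardly pulls at half way, pulls on to the next station after it, and centres the turntable within 0.03 rad when let go near a station.
- carousel: Fixed base of the parts carousel: grey disc 248 mm across on the bench, origin at its centre on the bench, z up along the turntable's axis, -x its front, turned to the robot within 12 degrees, +y its left. A fixed blue steel dust hood at its back left, top 0.100 above the bench, covers radii 64 to 123 mm from -2 to 104 degrees (counter-clockwise from +x), over three pockets.
- axis (a point): Centre of the grey turntable's top face, 0.036 above the bench, on its axis. Turntable 226 mm across; nine round pockets 41 mm wide, 6 mm deep (floors 0.030 above the bench), 40 degrees apart on a circle of radius 85 mm; hub cap in the middle 36 mm across, 9 mm high. At a station a dimple in its rim faces the brass detent pin in the small block at the base's front.
- knob_1 (a point): Centre of the black ball (18 mm across), 0.076 above the bench, on one of three upright posts (10 mm thick) for turning the turntable by; they stand 32 mm from the axis, 120 degrees apart, and turn with it. At the start this one stands at 230 degrees counter-clockwise from the base's +x (front right), clear of the hood; one station clockwise from there it is 32 mm from the hood's edge.
- knob_2 (a point): Centre of the black ball (18 mm across), 0.076 above the bench, on one of three upright posts (10 mm thick) for turning the turntable by; they stand 32 mm from the axis, 120 degrees apart, and turn with it. At the start this one stands at 350 degrees counter-clockwise from the base's +x (rear), 32 mm from the hood's edge.
- knob_3 (a point): Centre of the black ball (18 mm across), 0.076 above the bench, on one of three upright posts (10 mm thick) for turning the turntable by; they stand 32 mm from the axis, 120 degrees apart, and turn with it. At the start this one stands at 110 degrees counter-clockwise from the base's +x (left), 32 mm from the hood's edge.
- pocket_1 (a point): Centre of the floor (0.030 above the bench) of one of the three neighbouring pockets that hold tins, 58 mm apart. Turns with the turntable: under the hood at the start; after one station clockwise in the open on the carousel's right side, there the front one of the three, nearest the robot.
- pocket_2 (a point): Centre of the floor (0.030 above the bench) of one of the three neighbouring pockets that hold tins, 58 mm apart. Turns with the turntable: under the hood at the start; after one station clockwise in the open on the carousel's right side, there the middle one of the three.
- pocket_3 (a point): Centre of the floor (0.030 above the bench) of one of the three neighbouring pockets that hold tins, 58 mm apart. Turns with the turntable: under the hood at the start; after one station clockwise in the open on the carousel's right side, there the rearmost of the three.
- tin_a: One of three identical-looking closed slip-lid tins: upright cylinder 36 mm across, 58 mm tall, green body, bright steel lid (the top 16 mm; grip anywhere on the side). They weigh 0.08 to 0.48 kg; the full one weighs at least 0.16 kg more than the others; which pocket it stands in varies and cannot be seen. Origin: centre of the underside, 0.030 above the bench when seated; z up.
- tin_b: One of three identical-looking closed slip-lid tins: upright cylinder 36 mm across, 58 mm tall, green body, bright steel lid (the top 16 mm; grip anywhere on the side). They weigh 0.08 to 0.48 kg; the full one weighs at least 0.16 kg more than the others; which pocket it stands in varies and cannot be seen. Origin: centre of the underside, 0.030 above the bench when seated; z up.
- tin_c: One of three identical-looking closed slip-lid tins: upright cylinder 36 mm across, 58 mm tall, green body, bright steel lid (the top 16 mm; grip anywhere on the side). They weigh 0.08 to 0.48 kg; the full one weighs at least 0.16 kg more than the others; which pocket it stands in varies and cannot be seen. Origin: centre of the underside, 0.030 above the bench when seated; z up.
- screwdriver_1: Bystander: screwdriver with a red handle lying on the bench left of the carousel, 27 x 197 x 26 mm, origin centre of the underside.
- marker_2: Bystander: black marker pen lying on the bench left of the carousel near the bench's front, 14 x 130 x 17 mm, origin centre of the underside.
- dropper_bottle: Bystander: white dropper bottle with orange tip standing left of the carousel, 39 mm in diameter, 112 mm tall, origin centre of the underside.
Things that resemble listed ones, but are neither listed nor needed, are in the scene too. Leave any pink look-alike of the tin_c alone.

How it is judged:
By the outcome, as a careful person would: the job done as asked, in the order asked, and still so for the second after the job is handed in, while the arm keeps its last pose, push and grip.
It also fails if it takes over 72 s, if anything falls off the work surface, if the arm or the gripper's body presses on something with over 40 N, if the wrist force passes 120 N, or if a joint passes its speed limit or range.

## Working session

There is one attempt and no reset: what is moved stays moved. The work goes in short steps, Python scripts to look and compute and a tool call to move; the robot and the scene stay as the last step left them, time stands still between calls to the robot, and variables do not carry over. Pictures are saved under pics/ and viewed, at most 10 in all, crops included, and the job is handed in when it is done.

Besides the shell and the picture viewer there is one more tool, called after "Emit:" by a JSON object that holds its "method" and its "body", one argument or row to a line. jog_arm: Moves the arm, as the interface text tells. Its arguments: {"type":"object","properties":{"deltas":{"type":"array"},"force":{"type":"number"}},"required":["deltas"]}

```bash
mkdir -p pics; python3 - <<'E'
from plant import r
import cv2
for n in("scene","top"):
    cv2.imwrite(f"pics/{n}0.png",r.capture(n))
    i=r.camera_info(n);print(n,{k:(v if k!="view" else [[round(float(a),4) for a in b] for b in v]) for k,v in i.items()})
print(r.get_state())
E
```

```text
scene {'fx': 524.4836314551799, 'fy': 524.4836314551799, 'cx': 320.33493421988464, 'cy': 246.40144093616678, 'k1': -0.11072001708504506, 'view': [[0.6949, -0.7191, -0.0048, -0.3146], [0.3099, 0.2934, 0.9044, -0.2172], [-0.6489, -0.6299, 0.4267, -0.5564], [0.0, 0.0, 0.0, 1.0]]}
top {'fx': 435.88360055061366, 'fy': 435.88360055061366, 'cx': 316.3218313876905, 'cy': 233.3638392743128, 'k1': -0.03193938890611892, 'view': [[-0.0252, -0.9997, 0.0052, 0.0344], [0.9922, -0.0244, 0.1222, -0.4777], [-0.122, 0.0082, 0.9925, -0.8858], [0.0, 0.0, 0.0, 1.0]]}
{'time_s': 0.1, 'joints': array([-4.73774786e+01,  2.05875745e+01,  6.40711507e-01, -1.71887684e-02,
       -7.01344058e+01, -1.65065240e+01]), 'qd': array([-0.09398101, -0.21617632,  0.1899505 ,  0.06487158,  0.07556803,
       -0.0571647 ]), 'joint_torque': array([-1.94712506e-03, -5.84162593e+01,  2.93751472e+01,  7.01549113e+00,
        1.01362600e-02, -6.80524795e-05]), 'tcp_pos': array([ 0.29693623, -0.60575105,  0.24472814]), 'eef_rot': array([ 1.79917489e+02, -7.59899117e-03, -1.53889850e+02]), 'contact_force': array([-0.24172975, -0.39231449, -0.16788986]), 'moment': array([ 0.00990492,  0.03360385, -0.06358341]), 'gripper_force': 0.0, 'gripper_width': 0.08765550087953836}
```

View pics/scene0.png

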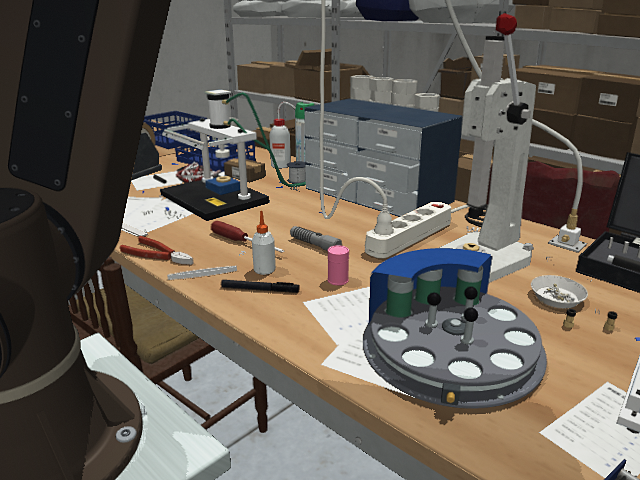

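View pics/top0.png

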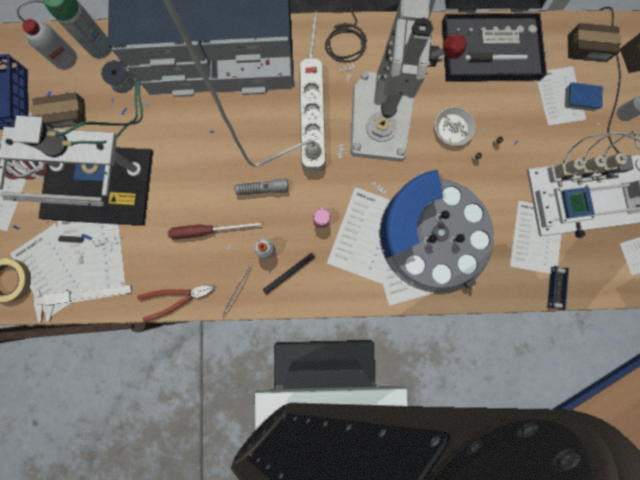

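Scene: the carousel is at about (455,345), with knobs near (433,300), (470,295) and (470,315), and green tins under the hood at (398,295), (428,285) and (468,280). The look-alike is the pink tin at (338,265). Top: carousel centre about (438,232), pink tin (322,217). The three green tins under the hood match the description. I'll check the choice in one close crop.

```bash
cat > h.py <<'E'
import numpy as np, cv2
from plant import r
def K(n):
    i=r.camera_info(n);return i,np.array(i["view"],float)
def proj(n,P):
    i,V=K(n);P=np.atleast_2d(P);c=P@V[:3,:3].T+V[:3,3]
    s=np.c_[c[:,0],-c[:,1]]/-c[:,2:3];s=s*(1+i["k1"]*(s**2).sum(1,keepdims=True))
    return s*[i["fx"],i["fy"]]+[i["cx"],i["cy"]]
def ray(n,uv,z):
    i,V=K(n);d=(np.array(uv,float)-[i["cx"],i["cy"]])/[i["fx"],i["fy"]];s=d.copy()
    for _ in range(20): s=d/(1+i["k1"]*(s@s))
    R=V[:3,:3];o=-R.T@V[:3,3];w=R.T@np.array([s[0],-s[1],-1]);return o+w*(z-o[2])/w[2]
E
python3 - <<'E'
from h import *
a=cv2.imread("pics/top0.png")[165:300,370:505];b=cv2.imread("pics/scene0.png")[240:420,350:560]
a=cv2.resize(a,(540,540),interpolation=3)[:,:]
b=cv2.resize(b,None,fx=3,fy=3,interpolation=3)
cv2.imwrite("pics/a.png",a);cv2.imwrite("pics/b.png",b)
E
```

```text
(no output)
```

View pics/a.png

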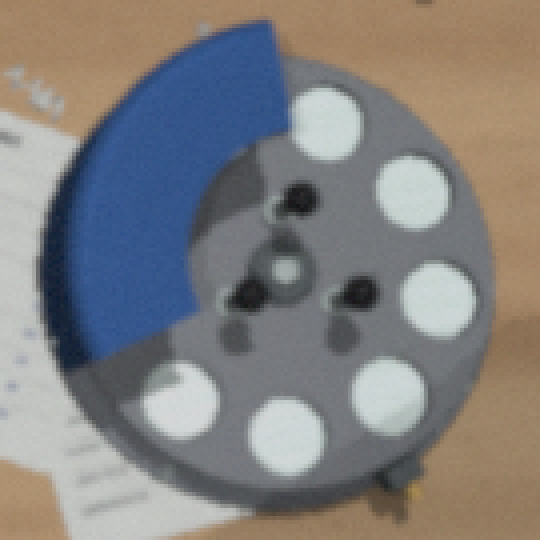

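View pics/b.png

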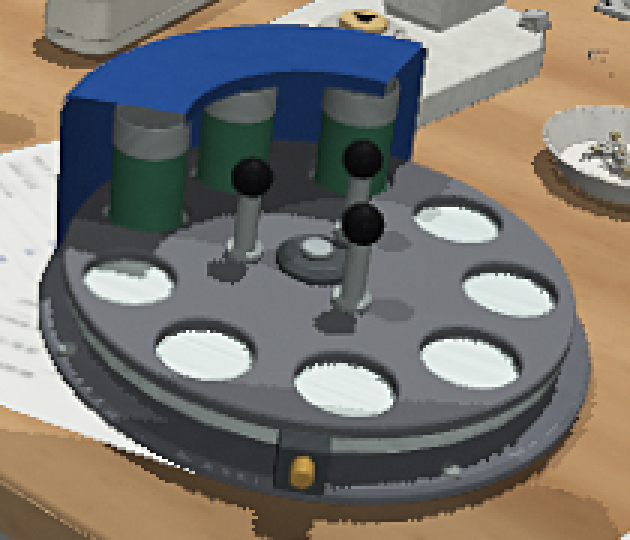

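Both crops agree. Three green tins stand under the hood. The knobs in the top crop are k1 (362,293), k2 (301,199) and k3 (248,294), and six empty pockets are visible.

```bash
cat > fit.py <<'E'
from h import *
from scipy.optimize import least_squares
kt=np.array([(362,293),(301,199),(248,294)])/4+[370,165]
ks=np.array([(363,224),(363,160),(253,178)])/3+[350,240]
pt=np.array([(181,400),(286,437),(389,396),(438,300),(414,192),(327,124)])/4+[370,165]
def pol(p,rad,a,z):
    a=np.radians(a)+p[2];return np.c_[p[0]+rad*np.cos(a),p[1]+rad*np.sin(a),0*a+z]
A=np.array([230,350,110.]);B=131+40.*np.arange(6)
f=lambda p:np.r_[proj("top",pol(p,.032,A,.076))-kt,proj("scene",pol(p,.032,A,.076))-ks,proj("top",pol(p,.085,B+np.degrees(p[3]),.033))-pt].ravel()
s=least_squares(f,[.6,-.3,0,0])
p=s.x;print(p[:2].round(4),np.degrees(p[2:]).round(2));print(f(p).reshape(-1,2).round(1).tolist())
print("knobs",pol(p,.032,A,.076).round(4).tolist())
print("tin pockets after",pol(p,.085,np.array([91,51,11])-120+np.degrees(p[3]),.03).round(4).tolist())
E
python3 fit.py
```

```text
[ 0.4709 -0.2362] [ 9.26 -0.84]
[[-0.6, 0.6], [-0.2, 0.6], [0.4, 0.7], [0.7, -0.7], [0.8, -1.0], [0.5, -1.0], [-0.2, 0.2], [0.2, 0.1], [-0.1, 0.3], [0.0, 0.1], [-0.3, 0.3], [-0.4, 0.2]]
knobs [[0.4545, -0.2637, 0.076], [0.5029, -0.2366, 0.076], [0.4552, -0.2083, 0.076]]
tin pockets after [[0.5504, -0.2661, 0.03], [0.5126, -0.3103, 0.03], [0.4553, -0.3198, 0.03]]
```

Emit:
{"method": "jog_arm", "body": {
  "deltas": [
    [[0, 1.97, 4.28, -0.8, 0.0725], [0, 1.97, 4.28, -0.8, 0.0725], [0, 1.97, 4.28, -0.8, 0.0725], [0, 1.97, 4.28, -0.8, 0.0725], [0, 1.97, 4.28, -0.8, 0.0725], [0, 1.97, 4.28, -0.8, 0.0725], [0, 1.97, 4.28, -0.8, 0.0725], [0, 1.97, 4.28, -0.8, 0.0725]]
  ],
  "force": 20
}}

```text
time_s: 1.1
tcp_pos: [0.4549, -0.2622, 0.1812]
eef_rot: [180.0, -0.0, -120.5]
contact_force: [0.8, -0.1, -0.5]
gripper_width: 0.0433
gripper_force: 0.0
```

Emit:
{"method": "jog_arm", "body": {
  "deltas": [
    [[0, 0, 0, -2.6, 0], [0, 0, 0, -2.6, 0], [0, 0, 0, -2.6, 0], [0, 0, 0, -2.6, 0], [0, 0, 0, 0, 0], [-1, 0, 0, 0, 0], [-1, 0, 0, 0, 0], [-1, 0, 0, 0, 0]]
  ],
  "force": 20
}}

```text
time_s: 2.1
tcp_pos: [0.4552, -0.2638, 0.0784]
eef_rot: [-179.9, 0.0, -120.7]
contact_force: [0.9, -0.1, 0.3]
gripper_width: 0.0195
gripper_force: 0.0
```

```bash
python3 - <<'E'
from h import *
a=np.radians(239.26-np.arange(0,121,8));P=3.2*np.c_[np.cos(a),np.sin(a)]
print(np.diff(P,axis=0).round(2).tolist())
E
```

```text
[[-0.37, 0.25], [-0.33, 0.3], [-0.28, 0.35], [-0.23, 0.38], [-0.18, 0.41], [-0.12, 0.43], [-0.06, 0.44], [0.01, 0.45], [0.07, 0.44], [0.13, 0.43], [0.19, 0.41], [0.24, 0.38], [0.29, 0.34], [0.34, 0.29], [0.37, 0.24]]
```

Emit:
{"method": "jog_arm", "body": {
  "deltas": [
    [[-1, 0, 0, 0, 0], [-1, 0, 0, 0, 0]]
  ]
}}

```text
time_s: 2.35
tcp_pos: [0.4549, -0.2637, 0.0783]
eef_rot: [-180.0, 0.0, -120.6]
contact_force: [-0.7, 2.8, 6.6]
gripper_width: 0.016
gripper_force: 20.0
```

Emit:
{"method": "jog_arm", "body": {
  "deltas": [
    [[-1, -0.37, 0.25, 0, -0.1396], [-1, -0.33, 0.3, 0, -0.1396], [-1, -0.28, 0.35, 0, -0.1396], [-1, -0.23, 0.38, 0, -0.1396]]
  ],
  "force": 25
}}

```text
time_s: 2.85
tcp_pos: [0.4457, -0.2537, 0.0785]
eef_rot: [-179.6, 0.2, -152.8]
contact_force: [6.8, -22.7, -11.6]
gripper_width: 0.016
gripper_force: 25.0
```

```bash
python3 - <<'E'
from h import *
b=r.capture("scene")[210:410,330:590];cv2.imwrite("pics/c.png",cv2.resize(b,None,fx=3,fy=3,interpolation=3))
s=r.get_state();print(s["tcp_pos"],s["contact_force"],s["moment"])
E
```

```text
[ 0.44494419 -0.25293325  0.078418  ] [  4.21554859 -10.50704526  -2.48563162] [-3.39345911 -1.5941439  -0.08648562]
```

View pics/c.png

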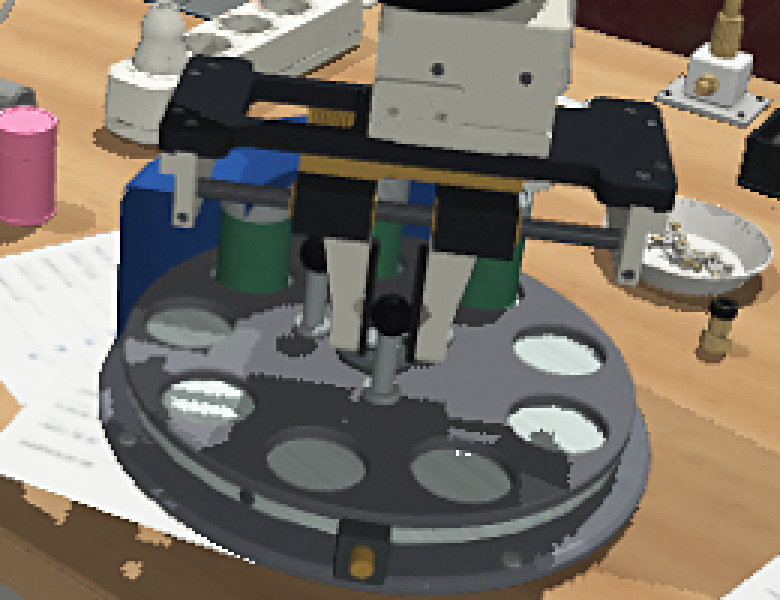

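```bash
python3 - <<'E'
from h import *
p=r.get_state()["tcp_pos"];print((proj("scene",p)-[330,210])*3, (proj("scene",[p[0],p[1],.076])-[330,210])*3, (proj("scene",[p[0]+.01,p[1],.076])-[330,210])*3, (proj("scene",[p[0],p[1]+.01,.076])-[330,210])*3)
print(ray("scene",[330+390/3,210+315/3],.076))
a=np.array([.4709,-.2362]);d=p[:2]-a;print(np.hypot(*d),np.degrees(np.arctan2(d[1],d[0])))
E
```

```text
[[391.49854777 306.61582848]] [[390.83468441 311.50559335]] [[402.97814807 302.139051  ]] [[370.22230755 302.8285596 ]]
[ 0.44232448 -0.25408031  0.076     ]
0.03088212639546956 -147.19085323208492
```

The picture shows the ball at (390,315) held between the pads, about 3 mm outward of the TCP. The carousel is turning, so I'll continue the arc.

Emit:
{"method": "jog_arm", "body": {
  "deltas": [
    [[-1, -0.18, 0.41, 0, -0.1396], [-1, -0.12, 0.43, 0, -0.1396], [-1, -0.06, 0.44, 0, -0.1396], [-1, 0.01, 0.45, 0, -0.1396], [-1, 0.07, 0.44, 0, -0.1396], [-1, 0.13, 0.43, 0, -0.1396]]
  ]
}}

```text
time_s: 3.65
tcp_pos: [0.4412, -0.2277, 0.0784]
eef_rot: [-179.8, 0.1, 159.1]
contact_force: [-2.1, -23.5, -0.4]
gripper_width: 0.0161
gripper_force: 25.0
```

Emit:
{"method": "jog_arm", "body": {
  "deltas": [
    [[-1, 0.19, 0.41, 0, -0.1396], [-1, 0.24, 0.38, 0, -0.1396], [-1, 0.29, 0.34, 0, -0.1396], [-1, 0.34, 0.29, 0, -0.1396], [-1, 0.37, 0.24, 0, -0.1396], [-1, 0, 0, 0, 0], [-1, 0, 0, 0, 0]]
  ]
}}

```text
time_s: 4.53
tcp_pos: [0.4547, -0.2096, 0.0782]
eef_rot: [-179.9, 0.1, 119.3]
contact_force: [-4.1, -7.7, 5.9]
gripper_width: 0.0158
gripper_force: 25.0
```

Emit:
{"method": "jog_arm", "body": {
  "deltas": [
    [[-0.25, 0, 0, 0, 0], [-0.25, 0, 0, 0, 0], [-0.25, 0, 0, 0, 0], [-0.25, 0, 0, 2, 0], [-0.25, 0, 0, 3, 0], [-0.25, 0, 0, 3, 0], [-0.25, 0, 0, 2, 0]]
  ]
}}

```text
time_s: 5.4
tcp_pos: [0.4559, -0.2081, 0.179]
eef_rot: [179.9, 0.0, 119.4]
contact_force: [1.3, -1.0, -1.4]
gripper_width: 0.0333
gripper_force: 0.0
```

Emit:
{"method": "jog_arm", "body": {
  "deltas": [
    [[0.3, 0, -3, 1, 0.06], [0.3, 0, -3, 0, 0.06], [0.3, 0, -3, 0, 0.06], [0.3, 0, -3, 0, 0.06], [0.3, 0, -3, 0, 0.06], [0.3, 0, -3, 0, 0.06], [0.3, 0, -3, 0, 0.06], [0.3, 0, -3, 0, 0.0163]]
  ]
}}

```text
time_s: 6.4
tcp_pos: [0.4555, -0.4491, 0.1873]
eef_rot: [180.0, -0.0, 144.4]
contact_force: [0.6, -0.9, -0.1]
gripper_width: 0.0571
gripper_force: 0.0
```

```bash
python3 - <<'E'
from h import *
t=r.capture("top");s=r.capture("scene")
a=cv2.resize(t[165:300,370:505],(540,540),interpolation=3);b=cv2.resize(s[210:410,330:590],None,fx=2.7,fy=2.7,interpolation=3)
cv2.imwrite("pics/d.png",a);cv2.imwrite("pics/e.png",b)
E
```

```text
(no output)
```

View pics/d.png

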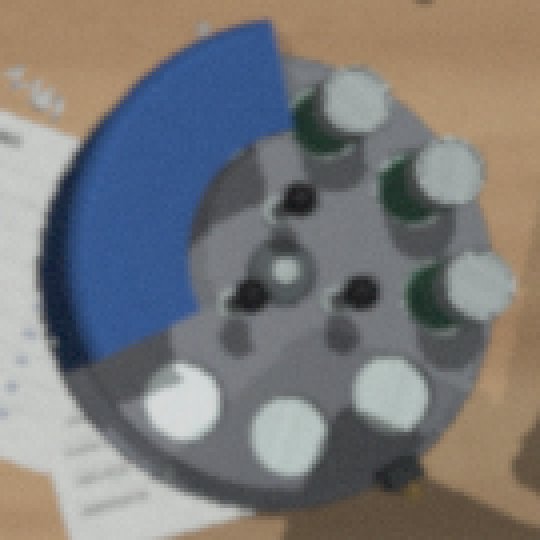

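View pics/e.png

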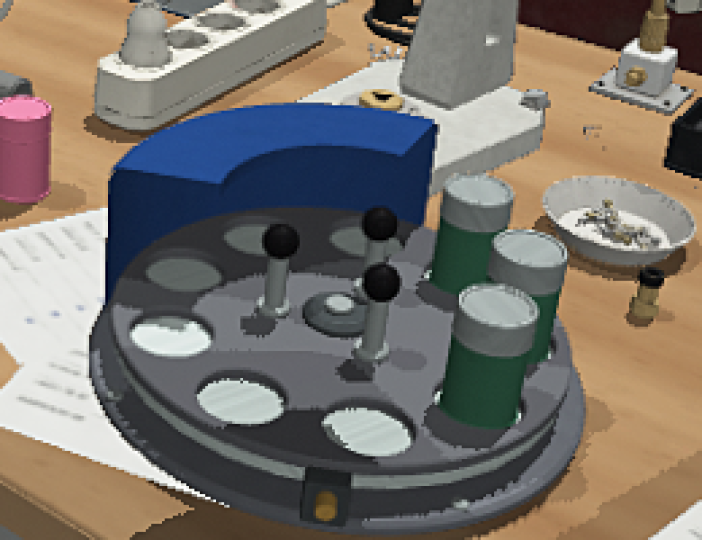

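One station done: the tins stand in the open on the right, with lids in the top crop at (479,286) front, (450,173) middle and (357,99) rear. The knobs are back at their station spots.

```bash
python3 - <<'E'
from h import *
T=np.array([(479,286),(450,173),(357,99)])/4+[370,165];S=np.array([(497,307),(530,250),(479,190)])/2.7+[330,210]
for t,s in zip(T,S):print(ray("top",t,.088).round(4),ray("scene",s,.088).round(4))
E
```

```text
[ 0.4566 -0.3194  0.088 ] [ 0.4521 -0.3205  0.088 ]
[ 0.5135 -0.309   0.088 ] [ 0.5082 -0.3106  0.088 ]
[ 0.552  -0.2648  0.088 ] [ 0.5461 -0.2658  0.088 ]
```

Emit:
{"method": "jog_arm", "body": {
  "deltas": [
    [[0.2, 0, 3.2, 0, 0], [0.2, -0.1, 3.2, 0, 0], [0.2, 0, 3.2, 0, 0], [0.2, 0, 3.25, 0, 0], [0.2, 0, 0, -3, 0], [0.2, 0, 0, -3, 0], [0.2, 0, 0, 0, 0], [0.2, 0, 0, 0, 0]]
  ],
  "force": 25
}}

```text
time_s: 7.5
tcp_pos: [0.455, -0.3199, 0.1285]
eef_rot: [-180.0, 0.1, 144.4]
contact_force: [-0.6, 0.5, -0.6]
gripper_width: 0.0526
gripper_force: 0.0
```

Emit:
{"method": "jog_arm", "body": {
  "deltas": [
    [[0.2, 0, 0, -2, 0], [0.2, 0, 0, -2, 0], [0.2, 0, 0, -1.7, 0], [0.2, 0, 0, 0, 0], [-0.3, 0, 0, 0, 0], [-0.3, 0, 0, 0, 0], [-0.3, 0, 0, 0, 0]]
  ],
  "force": 25
}}

```text
time_s: 8.38
tcp_pos: [0.4551, -0.32, 0.0716]
eef_rot: [180.0, 0.1, 144.4]
contact_force: [-0.8, -0.8, 5.8]
gripper_width: 0.0354
gripper_force: 25.0
```

Emit:
{"method": "jog_arm", "body": {
  "deltas": [
    [[-0.3, 0, 0, 0, 0], [-0.3, 0, 0, 0.7, 0], [-0.3, 0, 0, 1, 0], [-0.3, 0, 0, 1.5, 0], [-0.3, 0, 0, 1.3, 0], [-0.3, 0, 0, 0, 0], [-0.3, 0, 0, 0, 0], [-0.3, 0, 0, 0, 0]]
  ],
  "force": 30
}}

```text
time_s: 9.38
tcp_pos: [0.454, -0.3196, 0.115]
eef_rot: [-180.0, -0.1, 144.4]
contact_force: [-0.3, 0.4, -1.2]
gripper_width: 0.0351
gripper_force: 30.0
```

Emit:
{"method": "jog_arm", "body": {
  "deltas": [
    [[-0.3, 0, 0, 0, 0], [-0.3, 0, 0, 0, 0]]
  ]
}}

```text
time_s: 9.62
tcp_pos: [0.4543, -0.3197, 0.1152]
eef_rot: [-180.0, -0.0, 144.4]
contact_force: [0.2, -0.1, -0.2]
gripper_width: 0.0354
gripper_force: 30.0
```

Emit:
{"method": "jog_arm", "body": {
  "deltas": [
    [[-0.3, 0, 0, 0, 0], [-0.3, 0, 0, 0, 0]]
  ]
}}

```text
time_s: 9.88
tcp_pos: [0.4544, -0.3198, 0.1155]
eef_rot: [180.0, -0.0, 144.4]
contact_force: [0.4, 0.1, -1.1]
gripper_width: 0.0355
gripper_force: 30.0
```

```bash
cat > w.py <<'E'
from h import *
F=[];J=[]
for _ in range(6):
    im=r.capture("scene");s=r.get_state();F.append(s["contact_force"]);J.append(s["joint_torque"])
print(np.mean(F,0).round(2),np.std(F,0).round(2),np.mean(J,0).round(2)[1:3],s["tcp_pos"].round(4),s["time_s"])
# green of the tin in the gap below it / tin body check
p=s["tcp_pos"];u=proj("scene",[p[0],p[1],p[2]-.03])[0].astype(int);print("bgr at tin body",im[u[1],u[0]])
E
python3 w.py
```

```text
[ 0.14 -0.   -0.89] [0.52 0.27 0.26] [-47.27  23.94] [ 0.4544 -0.3198  0.1156] 10.175
bgr at tin body [57 76 36]
```

Front tin: about 0.09 kg, so light. I'll put it back.

Emit:
{"method": "jog_arm", "body": {
  "deltas": [
    [[-0.3, 0, 0, -1.5, 0], [-0.3, 0, 0, -1.5, 0], [-0.3, 0, 0, -0.8, 0], [-0.3, 0, 0, -0.4, 0], [-0.3, 0, 0, -0.3, 0], [-0.3, 0, 0, 0, 0], [-0.3, 0, 0, 0, 0]]
  ]
}}

```text
time_s: 11.05
tcp_pos: [0.4555, -0.3202, 0.0716]
eef_rot: [180.0, 0.1, 144.4]
contact_force: [1.1, 1.3, 5.7]
gripper_width: 0.0357
gripper_force: 30.0
```

Emit:
{"method": "jog_arm", "body": {
  "deltas": [
    [[0.2, 0, 0, 0, 0], [0.2, 0, 0, 0, 0], [0.2, 0, 0, 0, 0], [0.2, 0, 0, 1, 0], [0.2, 0, 0, 2, 0], [0.2, 0, 0, 3, 0], [0.2, 0, 0, 1.7, 0], [0.2, 0, 0, 0, 0]]
  ]
}}

```text
time_s: 12.05
tcp_pos: [0.4553, -0.3201, 0.1496]
eef_rot: [179.9, 0.2, 144.4]
contact_force: [-0.1, 0.4, -0.3]
gripper_width: 0.0525
gripper_force: 0.0
```

Emit:
{"method": "jog_arm", "body": {
  "deltas": [
    [[0.2, 0.8, 0.13, 0.3, 0.162], [0.2, 0.8, 0.14, 0.2, 0.162], [0.2, 0.8, 0.13, 0, 0.162], [0.2, 0.8, 0.14, 0, 0.162], [0.2, 0.8, 0.13, 0, 0.162], [0.2, 0.8, 0.14, 0, 0.162], [0.2, 0.9, 0.14, 0, 0.162], [0.2, 0, 0, -2, 0]]
  ]
}}

```text
time_s: 13.05
tcp_pos: [0.5126, -0.3104, 0.1329]
eef_rot: [-179.9, 0.1, -150.5]
contact_force: [0.3, 0.4, -0.2]
gripper_width: 0.0524
gripper_force: 0.0
```

Emit:
{"method": "jog_arm", "body": {
  "deltas": [
    [[0.2, 0, 0, -2, 0], [0.2, 0, 0, -2, 0], [0.2, 0, 0, -1.2, 0], [0.2, 0, 0, -0.8, 0], [0.2, 0, 0, 0, 0], [0.2, 0, 0, 0, 0]]
  ]
}}

```text
time_s: 13.8
tcp_pos: [0.5118, -0.3104, 0.0732]
eef_rot: [-180.0, 0.0, -150.7]
contact_force: [-0.4, 0.1, 0.4]
gripper_width: 0.0525
gripper_force: 0.0
```

Emit:
{"method": "jog_arm", "body": {
  "deltas": [
    [[-0.3, 0, 0, 0, 0], [-0.3, 0, 0, 0, 0], [-0.3, 0, 0, 0, 0], [-0.3, 0, 0, 0, 0]]
  ]
}}

```text
time_s: 14.3
tcp_pos: [0.5116, -0.3103, 0.073]
eef_rot: [-180.0, 0.0, -150.7]
contact_force: [0.1, 0.3, 3.3]
gripper_width: 0.0355
gripper_force: 30.0
```

Emit:
{"method": "jog_arm", "body": {
  "deltas": [
    [[-0.3, 0, 0, 0.7, 0], [-0.3, 0, 0, 1, 0], [-0.3, 0, 0, 1.5, 0], [-0.3, 0, 0, 1.3, 0], [-0.3, 0, 0, 0, 0], [-0.3, 0, 0, 0, 0], [-0.3, 0, 0, 0, 0], [-0.3, 0, 0, 0, 0]]
  ]
}}

```text
time_s: 15.3
tcp_pos: [0.5112, -0.3102, 0.1171]
eef_rot: [180.0, -0.0, -150.7]
contact_force: [-0.3, 0.8, -2.0]
gripper_width: 0.0356
gripper_force: 30.0
```

```bash
python3 w.py
```

```text
[-0.15 -0.31 -1.7 ] [0.43 0.28 0.39] [-53.26  25.  ] [ 0.5114 -0.3103  0.1174] 15.6
bgr at tin body [54 72 37]
```

Middle tin: about 0.17 kg, which is not 0.16 kg more than the front one. I'll put it back and heft the rear one.

Emit:
{"method": "jog_arm", "body": {
  "deltas": [
    [[-0.3, 0, 0, -1.5, 0], [-0.3, 0, 0, -1.5, 0], [-0.3, 0, 0, -0.8, 0], [-0.3, 0, 0, -0.4, 0], [-0.3, 0, 0, -0.3, 0], [-0.3, 0, 0, 0, 0], [-0.3, 0, 0, 0, 0]]
  ]
}}

```text
time_s: 16.48
tcp_pos: [0.5117, -0.3103, 0.073]
eef_rot: [-180.0, 0.0, -150.6]
contact_force: [1.0, 0.7, 0.0]
gripper_width: 0.0354
gripper_force: 30.0
```

Emit:
{"method": "jog_arm", "body": {
  "deltas": [
    [[0.2, 0, 0, 0, 0], [0.2, 0, 0, 0, 0], [0.2, 0, 0, 0, 0], [0.2, 0, 0, 1, 0], [0.2, 0, 0, 2, 0], [0.2, 0, 0, 3, 0], [0.2, 0, 0, 2, 0], [0.2, 0, 0, 0, 0]]
  ]
}}

```text
time_s: 17.48
tcp_pos: [0.5125, -0.3107, 0.155]
eef_rot: [-179.8, 0.2, -150.6]
contact_force: [-1.0, -0.6, 0.3]
gripper_width: 0.0527
gripper_force: 0.0
```

Emit:
{"method": "jog_arm", "body": {
  "deltas": [
    [[0.2, 0.54, 0.63, 0, 0.162], [0.2, 0.54, 0.63, 0, 0.162], [0.2, 0.54, 0.63, 0, 0.162], [0.2, 0.54, 0.64, 0, 0.162], [0.2, 0.54, 0.64, 0, 0.162], [0.2, 0.54, 0.64, 0, 0.162], [0.2, 0.56, 0.64, 0, 0.162], [0.2, 0, 0, -2, 0]]
  ]
}}

```text
time_s: 18.48
tcp_pos: [0.5506, -0.2655, 0.1332]
eef_rot: [-179.9, -0.0, -85.5]
contact_force: [-0.2, 0.1, -0.8]
gripper_width: 0.0526
gripper_force: 0.0
```

Emit:
{"method": "jog_arm", "body": {
  "deltas": [
    [[0.2, 0, 0, -2, 0], [0.2, 0, 0, -2, 0], [0.2, 0, 0, -1.2, 0], [0.2, 0, 0, -0.8, 0], [0.2, 0, 0, 0, 0], [0.2, 0, 0, 0, 0]]
  ]
}}

```text
time_s: 19.23
tcp_pos: [0.5498, -0.2659, 0.0731]
eef_rot: [-180.0, -0.0, -85.7]
contact_force: [-0.9, -0.3, 0.0]
gripper_width: 0.0526
gripper_force: 0.0
```

Emit:
{"method": "jog_arm", "body": {
  "deltas": [
    [[-0.3, 0, 0, 0, 0], [-0.3, 0, 0, 0, 0], [-0.3, 0, 0, 0, 0], [-0.3, 0, 0, 0, 0]]
  ]
}}

```text
time_s: 19.73
tcp_pos: [0.5499, -0.2659, 0.0731]
eef_rot: [-179.9, -0.0, -85.7]
contact_force: [-0.1, -0.2, 3.0]
gripper_width: 0.0352
gripper_force: 30.0
```

Emit:
{"method": "jog_arm", "body": {
  "deltas": [
    [[-0.3, 0, 0, 0.7, 0], [-0.3, 0, 0, 1, 0], [-0.3, 0, 0, 1.5, 0], [-0.3, 0, 0, 1.3, 0], [-0.3, 0, 0, 0, 0], [-0.3, 0, 0, 0, 0], [-0.3, 0, 0, 0, 0], [-0.3, 0, 0, 0, 0]]
  ]
}}

```text
time_s: 20.72
tcp_pos: [0.5491, -0.2657, 0.1171]
eef_rot: [179.9, 0.0, -85.7]
contact_force: [-0.1, -0.3, -4.0]
gripper_width: 0.0353
gripper_force: 30.0
```

```bash
python3 w.py
```

```text
[-0.11 -0.01 -3.77] [0.54 0.38 0.2 ] [-55.97  25.94] [ 0.5494 -0.2658  0.1174] 21.025
bgr at tin body [121 131 132]
```

Rear tin: about 0.38 kg, so this is the full one. I'll raise it.

Emit:
{"method": "jog_arm", "body": {
  "deltas": [
    [[-0.3, 0, 0, 1, 0], [-0.3, 0, 0, 2, 0], [-0.3, 0, 0, 3, 0], [-0.3, 0, 0, 3, 0], [-0.3, 0, 0, 3, 0], [-0.3, 0, 0, 2, 0], [-0.3, 0, 0, 1, 0], [-0.3, 0, 0, 0, 0]]
  ]
}}

```text
time_s: 22.02
tcp_pos: [0.5495, -0.2658, 0.2682]
eef_rot: [-179.9, -0.0, -85.7]
contact_force: [-0.1, 0.9, -4.4]
gripper_width: 0.0356
gripper_force: 30.0
```

Emit:
{"method": "jog_arm", "body": {
  "deltas": [
    [[-0.3, 0, 0, 0, 0], [-0.3, 0, 0, 0, 0], [-0.3, 0, 0, 0, 0], [-0.3, 0, 0, 0, 0]]
  ]
}}

```text
time_s: 22.52
tcp_pos: [0.5493, -0.2658, 0.2673]
eef_rot: [180.0, 0.0, -85.7]
contact_force: [0.2, -0.8, -3.2]
gripper_width: 0.0354
gripper_force: 30.0
```

```bash
python3 - <<'E'
from h import *
cv2.imwrite("pics/f.png",r.capture("scene"));s=r.get_state();print(s["tcp_pos"],s["eef_rot"],s["contact_force"],abs(s["qd"]).max())
E
```

```text
[ 0.54938556 -0.26578519  0.26735792] [ 1.79982737e+02  3.70919691e-03 -8.56864644e+01] [ 1.12939132 -0.31702917 -3.40900346] 0.16504988334531018
```

View pics/f.png

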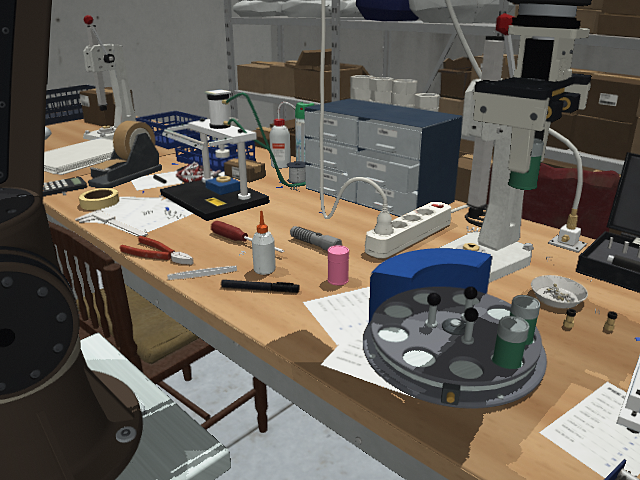

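The full tin hangs upright in the gripper at (525,170). The two light tins stand seated at (510,342) and (524,318), and the bystanders are untouched.

```bash
python3 -c "
from plant import r
print(r.close_job())"
```

```text
the job is handed in; nothing more can be done
None
```

The job is handed in: I turned the carousel one click clockwise and hefted the tins front to rear (about 0.09, 0.17 and 0.38 kg); the two light ones are back in their pockets and the heaviest, the rear one, is held upright and still about 19 cm above the turntable.

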